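Hang the washed mug on the free hook of the revolving mug stand

TASK

Hang the washed mug from the crowded drinks tray by its handle on the one free hook of the revolving mug stand, with the stand turned so that this hook points to the counter's front edge. On the tray only the mug's handle can be got hold of, but the handle must be free for the hook: so first stand the mug, still upside down, on the open counter and let go, then lift it again by its body and hang it up so that it hangs still. Leave the other things on the tray standing where they are.

Things in the scene. Friction and masses are not known exactly. Their poses are not given: they have to be found in the camera images.
- mug_middle (a point): The plain white mug to hang, 90 mm tall (all sizes in mm), upside down (open mouth below, closed base on top). This point: on its body axis, 45 above the mouth rim. Body a round 70 across, 66 near the base. Axes: z from mouth to base (up at the start), -y towards the handle, x through the handle's hole. About 0.29 kg, balance point near the body axis.
- mug_handle (a point): Middle of the hole in that mug's handle: 43 mm from the body axis towards -y, 35 above the mouth rim; same axes. The hole is open along x, runs from 16 to 54 above the mouth rim and is 13 (ends) to 20 (middle) wide between body and handle. The handle is 12 to 16 thick in x, spans 5 to 68 above the rim and reaches 63 from the body axis; its outer upright bar is 47 to 63 from the axis.
- tray: Low dark wooden tray, 178 (x) by 214 (y) mm, lip 12 tall, floor 4 thick, fixed to the counter; origin: centre of its underside. The mug's handle points roughly to its -x side (towards the robot). The things on it stand 2 to 4 apart; a tall samovar with an overhanging belly stands behind it.
- creamer_a_middle (a point): Creamer tin, 55 mm across, 82 mm tall, on the tray beside the mug towards the tray's +y side; this point is half-way up on its axis.
- creamer_b_middle (a point): Creamer tin, 57 mm across, 94 mm tall, on the tray beside the mug towards the tray's -y side; this point is half-way up on its axis.
- beaker_middle (a point): Steel beaker, 64 mm across, 150 mm tall, on the tray behind the mug; this point is half-way up on its axis.
- dispenser_middle (a point): Glass sugar dispenser, 69 mm across, 121 mm tall, on the tray behind the mug; this point is on its axis 55 mm above its foot.
- stand: Fixed foot and post of the revolving mug stand: round foot 168 mm across, post axis through the origin (centre of the underside). Its x axis points as the world's: away from the counter's front edge. The counter to its right (-y side), 0.16 to 0.36 m from the post axis and up to the front edge, is clear.
- carousel (a joint): Angle of the stand's turning head about the upright post, rad, counter-clockwise from above. 0 (or any whole turn) when the free hook points to the counter's front edge (-x). It turns without end, stiffly (about 0.09 N m), and stays where it is left. Four hooks at 90 degrees; the other three carry mugs that sway and reach 140 mm from the post axis, from 85 to 190 mm above the counter.
- free_hook (a point): Saddle (lowest point, wire centre) of the free hook, 88 mm from the post axis, 165 mm above the counter; x axis: from hook tip to post. Round steel wire 7 thick: level near the post (13 above the saddle), dips into the saddle, rises to a rounded tip 118 from the post axis, its top 23 above the saddle. A mug let go on it swings about 80 degrees about the wire until its body hangs below.
- turn_loop (a point): Top of the carrying loop on the turning head, on the post axis, 219 mm above the counter (wire centre). Wire 10 mm thick, its straight top runs 36 along this point's y axis; 27 clear below it. Same axes as free_hook.
Things that resemble listed ones, but are neither listed nor needed, are in the scene too. What is shaped like the part that bears mug_middle but red is not meant.

How it is judged:
By the outcome, as a careful person would: the job done as asked, in the order asked, and still so for the second after the job is handed in, with the robot touching nothing.
It also fails if it takes over 72 s, if anything falls off the work surface, if the arm or the gripper's body presses on something with over 40 N, if the wrist force passes 120 N, or if a joint passes its speed limit or range.

ROBOT

A 7-joint arm with a two-finger parallel gripper is mounted at the origin on a cart in front of the work surface, level with it; the furniture and walls round the work are solid. World frame = base frame: x ahead of the robot, y to its left, z up, the work surface at z = 0. Lengths are in mm, angles in rad, forces in N, time in s.
With the tool pointing down it reaches from about 400 to 875 mm from the base axis. Payload 4.4 kg.
Tool frame: the origin (TCP) lies at the very end of the fingers, on their centre line; the grasp point (between the pads) lies 19 mm behind it (grip_point_offset is the distance from the TCP to the grasp point, in mm); z points along the fingers, y is the line along which they close (so a half turn about z gives the same grasp; the last joint's range is limited). The gripper opens to 85 mm and grips with 20 to 120 N. Pads are 22 mm wide; open, the fingers measure 114 mm over their backs; the gripper's body (76 mm by 85 mm) begins 54 mm behind the grasp point. The pads swing forward as they close: fully open they stand 13 mm farther back than shut.
Start: joints at [-1.315, 0.628, 0.038, 1.517, -0.027, 0.996, -0.02], TCP at [205.555, 616.656, 231.313] pointing down, gripper open.
Joint ranges: [-3.06, 3.06], [-0.37, 2.12], [-1.25, 1.32], [0.18, 2.47], [-1.1, 4.24], [0.23, 1.98], [-2.94, 2.94]. Speed limits (rad/s): [2.57, 2.57, 3.14, 3.14, 3.14, 3.14, 3.14].

INTERFACE

Orientations are given as a unit quaternion [w, x, y, z].
In Python, from station import state, snapshot, camera_model, finish_job, recognise, outline_of, landmark_of, grip_point_offset gives the robot as it stands.
- The arm moves only by the shell command python3 -m pendant 'ROWS' [FORCE]. ROWS is text: rows parted by semicolons, each of 5 numbers parted by spaces: the finger opening in m, from 0 to 0.0854, then the shift along the world's x, y, z in m, then the turn about the world's z in degrees. In form: gripper dx dy dz spin; .... A call has 1 to 10 rows; each row is the pose to reach, as a shift and turn from the pose commanded when the call began; what a row does not reach only later rows make up. A row lasts 1/10 s, in which the tool goes at most 50 mm and 8.59 degrees, less where a joint would pass 70% of its speed; a pose out of reach is approached as far as the arm can. A call with a gripper value outside its range is refused whole. The fingers move at their own pace and stop on an object; FORCE is the grip in N (left out, the last holds). Time passes only in rows, so rows that repeat a pose let the fingers close. It gives the time, the measured TCP pose, the force, the opening and the grip force at its end, in the units of the state.
- state(): the state, without advancing time (a new reading comes with each control period).
- snapshot(name): name is "scene" or "top" or "wrist"; returns the picture (480x640x3 uint8, red, green, blue); there is no depth.
- camera_model(name): a dict with "mtx" (3x3 intrinsics, pixels), "rvec" (rotation vector, rad) and "tvec" (3), from world to camera coordinates, as OpenCV has them; the wrist camera has in their place "hand_eye" (4x4, takes a point from camera to tool coordinates, whose origin is the TCP and whose axes are the flange's). Camera axes: x right, y down, z forward; pixel columns grow to the right and rows downward; lengths in mm; the calibration is good to about 2 mm. The wrist camera is an equidistant fisheye: a pixel r from the principal point sees the ray r / f radians off the axis. A picture is of the moment at which its call begins: read the wrist's pose just before it. camera_model takes no time and is no camera call.
- finish_job(): hands the job in; it is judged then, once.
Trained networks look in the newest picture that a camera, given by its name, has taken for a name from the list of things; names that differ only in an ending like _2 or _b are one class to them, and where a whole thing is asked for, a point or a joint stands for the part that bears it (a point fixed in the world has none). Each returns a list of dicts, best first, with "score" (0 to 1); they miss things now and then, are a little off and sometimes report something else, mostly with a low value. They report only what shows in the picture. A call takes as long as a camera call. They do not tell look-alikes from the thing itself.
- recognise(query, camera): "point" ([x, y, z] in mm, in world coordinates, good to about 4 mm: the middle of the surface that is visible of it).
- outline_of(query, camera): "region" (480x640 bool, what is visible of it).
- landmark_of(query, camera): "point" ([x, y, z] in mm, in world coordinates, good to about 4 mm: a listed point, or the origin of a listed thing).
The state is a dict: "time": time; "joint_pos": joint angles; "qvel": joint speeds; "joint_torque": joint torques, N m; "tcp_pos": TCP position; "orientation": TCP orientation; "force": force on the tool from outside, world axes, zero at the start; "wrist_torque": the same for the moment, N m; "grip_width": opening from 0.0 (shut) to 1.0 (fully open); "finger_force": force on a finger pad.
Only numpy, scipy, OpenCV 4.12 (cv2) and the standard library are available. Lean on these libraries where they do the work, as an engineer would, in place of code of your own. Each camera call takes 0.05 s, during which the arm holds its last target. There are 200 camera calls.

## Working session

There is one attempt and no reset: what is moved stays moved. The work goes in short steps, Python scripts to look and compute and a shell command to move; the robot and the scene stay as the last step left them, time stands still between calls to the robot, and variables do not carry over. Pictures are saved under pics/ and viewed, at most 10 in all, crops included, and the job is handed in when it is done.

```bash
mkdir -p pics; ls; cat > h.py <<'E'
from station import *
import numpy as np, cv2
def lm(q,c):
    r=landmark_of(q,c)
    print(q,c,[(np.round(d['point']).tolist(),round(d['score'],2)) for d in r[:3]])
E
python3 - <<'E'
from h import *
for c in ("scene","top"):
    im=snapshot(c); cv2.imwrite(f"pics/{c}0.png",im[:,:,::-1])
    for q in ("mug_middle","mug_handle","tray","creamer_a_middle","beaker_middle","dispenser_middle","stand","free_hook","turn_loop"): lm(q,c)
print(state())
E
```

```text
pics
mug_middle scene [([514.0, 371.0, 53.0], 0.85), ([461.0, 168.0, 41.0], 0.81), ([839.0, 16.0, 45.0], 0.78)]
mug_handle scene [([460.0, 126.0, 38.0], 0.97), ([795.0, 11.0, 35.0], 0.93), ([468.0, 365.0, 39.0], 0.9)]
tray scene []
creamer_a_middle scene [([499.0, 434.0, 42.0], 0.81), ([563.0, 410.0, 76.0], 0.54)]
beaker_middle scene [([566.0, 412.0, 78.0], 0.9)]
dispenser_middle scene [([579.0, 340.0, 61.0], 0.75)]
stand scene [([599.0, -79.0, 2.0], 0.58)]
free_hook scene [([686.0, -61.0, 165.0], 0.91), ([596.0, -77.0, 221.0], 0.6)]
turn_loop scene [([597.0, -75.0, 220.0], 0.67), ([511.0, 372.0, 49.0], 0.5)]
mug_middle top [([511.0, 368.0, 49.0], 0.85), ([463.0, 166.0, 45.0], 0.85), ([836.0, 17.0, 46.0], 0.8)]
mug_handle top [([462.0, 124.0, 32.0], 0.74), ([465.0, 361.0, 40.0], 0.62), ([500.0, 432.0, 40.0], 0.38)]
tray top [([523.0, 375.0, -2.0], 0.96)]
creamer_a_middle top [([499.0, 432.0, 42.0], 0.63)]
beaker_middle top [([568.0, 413.0, 78.0], 0.83)]
dispenser_middle top [([576.0, 339.0, 56.0], 0.92)]
stand top [([599.0, -77.0, -4.0], 0.85)]
free_hook top [([682.0, -64.0, 166.0], 0.59)]
turn_loop top [([601.0, -80.0, 218.0], 0.71), ([520.0, 302.0, 53.0], 0.33)]
{'time': 1.0, 'joint_pos': array([-1.31477167,  0.62840818,  0.03848206,  1.51741131, -0.02700651,
        0.99632507, -0.01996774]), 'qvel': array([-0.00050453, -0.00043855, -0.00036469,  0.00095745,  0.00029682,
        0.00059794, -0.00161724]), 'joint_torque': array([-6.95466206e-04, -5.63272297e+01,  1.22537389e+00, -1.93785900e+01,
        1.09116908e-02,  1.46962047e-03,  1.77239650e-05]), 'tcp_pos': array([205.55590403, 616.63886286, 231.30415516]), 'orientation': array([-2.80305378e-05,  1.60209944e-01,  9.87082962e-01, -1.32528933e-05]), 'force': array([0.19056484, 0.52622602, 0.76683544]), 'wrist_torque': array([ 0.00931167, -0.01153961, -0.0146889 ]), 'finger_force': 0.0, 'grip_width': 0.9982325681899399}
```

View pics/scene0.png

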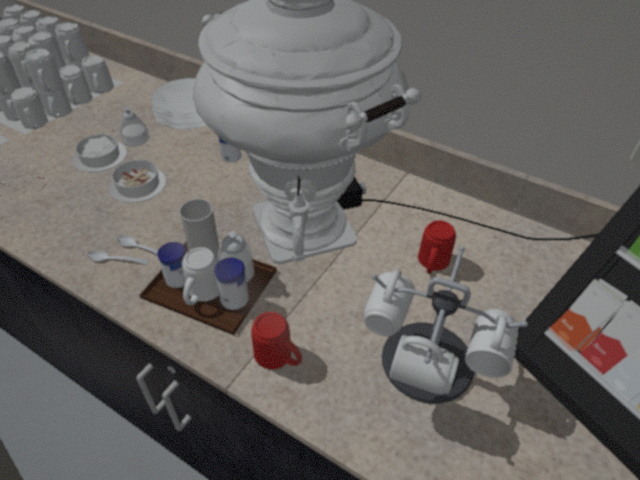

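View pics/top0.png

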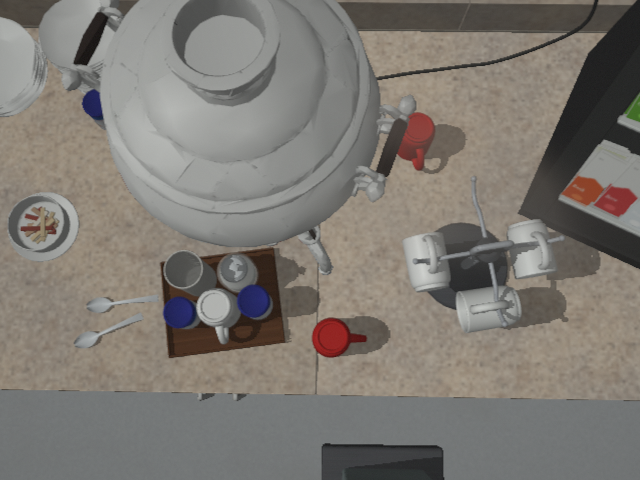

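The top view shows the white mug at px (217,308) with its handle towards the robot, between two blue-lidded tins. The stand is at (485,255) and its free hook points up to (477,180), about 169° away from the front. A red decoy mug stands at (335,338). I'll go above the handle first.

```bash
python3 -m pendant '0.04 0.04 -0.04 0 8;0.04 0.08 -0.08 0 16;0.04 0.11 -0.11 0 24;0.04 0.14 -0.14 0 26;0.04 0.17 -0.17 0 26;0.04 0.20 -0.20 0 26;0.04 0.23 -0.23 0 26;0.04 0.25 -0.255 -0.03 26;0.04 0.25 -0.255 -0.05 26;0.04 0.25 -0.255 -0.05 26' 80
python3 - <<'E'
from h import *
s=state(); print(s['tcp_pos'],s['orientation'],s['joint_pos'])
im=snapshot("wrist"); cv2.imwrite("pics/w1.png",im[:,:,::-1])
for q in ("mug_middle","mug_handle","creamer_a_middle"): lm(q,"wrist")
print(camera_model("wrist"),grip_point_offset)
snapshot("top");snapshot("scene")
for c in("top","scene"):
  for q in ("mug_middle","mug_handle"): lm(q,c)
E
```

```text
time: 2.0
tcp_pos: [454.9, 359.1, 178.9]
orientation: [-0.002, -0.065, 0.998, -0.002]
force: [-1.0, -0.9, 0.6]
grip_width: 0.467
finger_force: 0.0
[454.87852686 359.13969244 178.8801136 ] [-0.00219345 -0.06461234  0.9979065  -0.00174515] [-0.66577636  0.59239789 -0.07909724  1.7674712   0.06220324  0.78975252
  0.92460465]
mug_middle wrist [([465.0, 171.0, 45.0], 0.61)]
mug_handle wrist [([467.0, 363.0, 40.0], 0.91), ([796.0, 12.0, 38.0], 0.7)]
creamer_a_middle wrist [([500.0, 434.0, 42.0], 0.73)]
{'mtx': array([[371.64829954,   0.        , 330.35608525],
       [  0.        , 371.64829954, 236.80155871],
       [  0.        ,   0.        ,   1.        ]]), 'hand_eye': array([[-5.44181461e-04, -9.54991520e-01, -2.96632603e-01,
         7.51633295e+01],
       [ 9.99999672e-01, -6.97483800e-04,  4.10979204e-04,
         3.88096590e-01],
       [-5.99378089e-04, -2.96632282e-01,  9.54991586e-01,
        -1.43421742e+02],
       [ 0.00000000e+00,  0.00000000e+00,  0.00000000e+00,
         1.00000000e+00]])} 18.700000000000003
mug_middle top [([833.0, 15.0, 48.0], 0.93), ([512.0, 370.0, 48.0], 0.89), ([463.0, 168.0, 47.0], 0.58)]
mug_handle top [([464.0, 123.0, 32.0], 0.74), ([466.0, 361.0, 40.0], 0.66), ([793.0, 11.0, 36.0], 0.57)]
mug_middle scene [([839.0, 16.0, 44.0], 0.93), ([463.0, 168.0, 45.0], 0.82)]
mug_handle scene [([796.0, 10.0, 36.0], 0.95), ([466.0, 364.0, 38.0], 0.59), ([461.0, 128.0, 34.0], 0.58)]
```

View pics/w1.png

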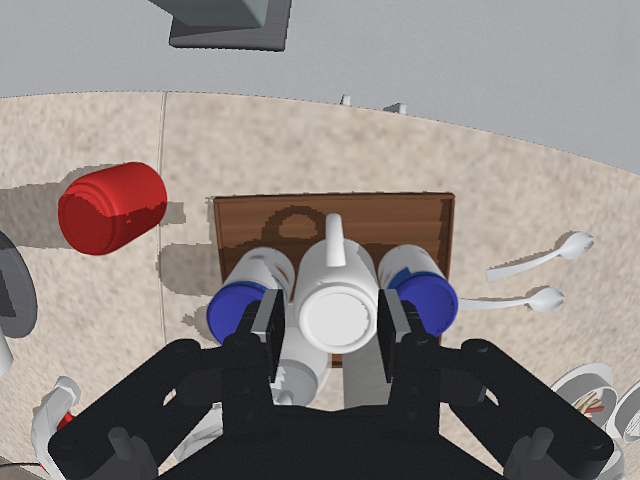

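```bash
cat >> h.py <<'E'
from scipy.spatial.transform import Rotation as R
def wpix(u,v,z,s=None):
    """wrist pixel -> world point on plane z"""
    s=s or state(); m=camera_model("wrist"); K=m['mtx']; H=m['hand_eye']
    d=np.array([(u-K[0,2]),(v-K[1,2])])/K[0,0]; r=np.hypot(*d)
    ray=np.r_[d/r*np.sin(r),np.cos(r)] if r>0 else np.array([0,0,1.])
    q=s['orientation']; W=R.from_quat([q[1],q[2],q[3],q[0]])
    o=W.apply(H[:3,3])+s['tcp_pos']; ray=W.apply(H[:3,:3]@ray)
    return o+ray*(z-o[2])/ray[2]
E
python3 -c "
from h import *
print(wpix(338,318,94), wpix(334.5,240,71),wpix(334.5,216,50))
q=state()['orientation'];W=R.from_quat([q[1],q[2],q[3],q[0]]).as_matrix();print(W)"
```

```text
[511.42758249 375.61516352  94.        ] [461.2540372  366.48683545  71.        ] [448.84198439 365.0466969   50.        ]
[[-9.91206325e-01 -1.32323916e-01  6.34584870e-04]
 [-1.32323560e-01  9.91206410e-01  5.73779778e-04]
 [-7.04929378e-04  4.84763617e-04 -9.99999634e-01]]
```

```bash
python3 -m pendant '0.04 0.001 0.001 -0.03 1;0.04 0.001 0.001 -0.07 1;0.04 0.001 0.001 -0.10 1;0.04 0.001 0.001 -0.125 1;0.04 0.001 0.001 -0.145 1;0.04 0.001 0.001 -0.148 1;0.04 0.001 0.001 -0.148 1;0.04 0.001 0.001 -0.148 1'
python3 - <<'E'
from h import *
s=state(); print(s['tcp_pos'],s['force'])
im=snapshot("wrist"); cv2.imwrite("pics/w2.png",im[120:480,100:560,::-1])
E
```

```text
time: 3.3
tcp_pos: [457.3, 363.3, 34.4]
orientation: [0.001, -0.075, 0.997, 0.001]
force: [0.7, 0.8, -0.0]
grip_width: 0.47
finger_force: 0.0
[457.25608182 363.28977105  34.44754438] [ 0.72291221  0.77099426 -0.04919919]
```

View pics/w2.png

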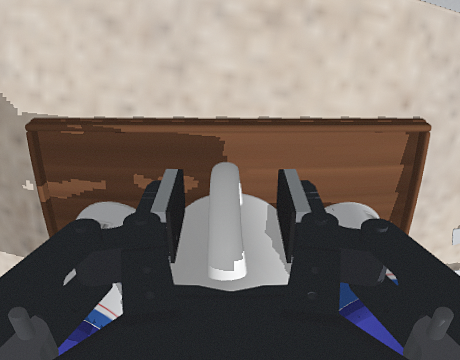

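The handle stands between the pads, at crop px 226 against the pads' midpoint of 231. I shift 1.5 mm to -y, grip and lift.

```bash
python3 -m pendant '0.04 0 -0.0015 0 0;0.02 0 -0.0015 0 0;0.01 0 -0.0015 0 0;0.008 0 -0.0015 0 0;0.004 0 -0.0015 0 0;0.004 0 -0.0015 0 0;0.004 0 -0.0015 0 0;0.004 0 -0.0015 0 0' 100
python3 -m pendant '0.004 0 0 0.008 0;0.004 0 0 0.02 0;0.004 0 0 0.035 0;0.004 0 0 0.05 0;0.004 0 0 0.07 0;0.004 0 0 0.09 0;0.004 0 0 0.11 0;0.004 0 0 0.13 0;0.004 0 0 0.15 0;0.004 0 0 0.15 0'
python3 - <<'E'
from h import *
for c in ("scene","top"):
    im=snapshot(c)
    for q in ("mug_middle","mug_handle","creamer_a_middle","beaker_middle","dispenser_middle"): lm(q,c)
    if c=="scene": cv2.imwrite("pics/s3.png",cv2.resize(im[120:360,80:400,::-1],None,fx=2,fy=2))
print(state()['time'])
E
```

```text
time: 4.15
tcp_pos: [456.9, 361.5, 33.7]
orientation: [0.0, -0.075, 0.997, 0.0]
force: [-0.5, 0.4, 3.8]
grip_width: 0.112
finger_force: 97.6
time: 5.15
tcp_pos: [458.0, 362.4, 186.9]
orientation: [0.003, -0.075, 0.997, 0.002]
force: [1.0, -0.1, -2.5]
grip_width: 0.112
finger_force: 96.9
mug_middle scene [([512.0, 373.0, 206.0], 0.91), ([838.0, 15.0, 47.0], 0.78), ([461.0, 167.0, 45.0], 0.73)]
mug_handle scene [([458.0, 126.0, 36.0], 0.9), ([466.0, 366.0, 194.0], 0.85), ([794.0, 10.0, 33.0], 0.64)]
creamer_a_middle scene [([497.0, 434.0, 46.0], 0.97)]
beaker_middle scene []
dispenser_middle scene [([578.0, 336.0, 55.0], 0.81)]
mug_middle top [([512.0, 367.0, 196.0], 0.84), ([462.0, 167.0, 45.0], 0.66), ([838.0, 17.0, 44.0], 0.66)]
mug_handle top [([462.0, 121.0, 31.0], 0.81), ([797.0, 8.0, 40.0], 0.72), ([578.0, 338.0, 54.0], 0.48)]
creamer_a_middle top []
beaker_middle top [([564.0, 415.0, 77.0], 0.6), ([600.0, -79.0, 221.0], 0.28)]
dispenser_middle top [([577.0, 338.0, 58.0], 0.67)]
5.75
```

View pics/s3.png

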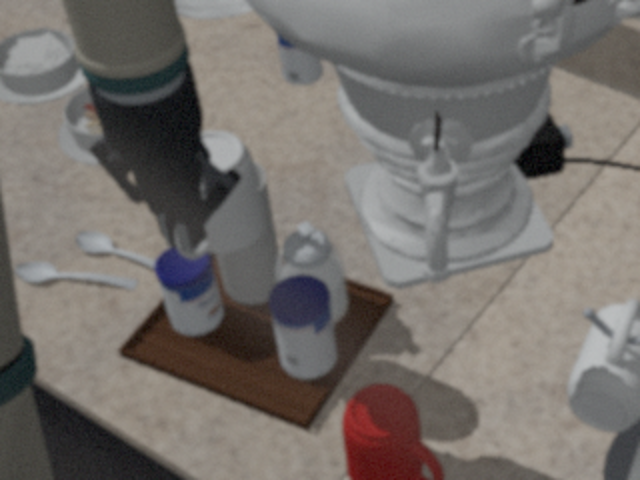

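```bash
python3 -m pendant '0.004 0 -0.01 0.03 0;0.004 0 -0.04 0.07 -4;0.004 0 -0.08 0.09 -10;0.004 0 -0.12 0.09 -16;0.004 0 -0.16 0.09 -22;0.004 0 -0.20 0.09 -28;0.004 0 -0.24 0.09 -34;0.004 0 -0.28 0.09 -40;0.004 0 -0.32 0.09 -46;0.004 0 -0.36 0.09 -52'
python3 -m pendant '0.004 0 -0.04 0 -6;0.004 0 -0.08 0 -12;0.004 0.003 -0.12 0 -18;0.004 0.006 -0.16 0 -24;0.004 0.01 -0.20 0 -30;0.004 0.013 -0.24 0 -36;0.004 0.013 -0.27 0 -42;0.004 0.013 -0.28 0 -46.7;0.004 0.013 -0.28 0 -46.7;0.004 0.013 -0.28 0 -46.7'
python3 - <<'E'
from h import *
s=state();print(s['tcp_pos'],s['orientation'],s['joint_pos'])
snapshot("top");lm("mug_middle","top");lm("stand","top");lm("turn_loop","top");lm("free_hook","top")
snapshot("scene");lm("mug_middle","scene")
E
```

```text
time: 6.75
tcp_pos: [456.4, -0.3, 273.6]
orientation: [0.0, 0.372, 0.928, 0.0]
force: [0.9, -0.3, -3.4]
grip_width: 0.113
finger_force: 97.2
time: 7.75
tcp_pos: [469.6, -277.8, 273.0]
orientation: [-0.001, 0.707, 0.707, 0.0]
force: [0.2, 1.1, -2.3]
grip_width: 0.108
finger_force: 97.2
[ 469.64418597 -277.77048649  273.02392066] [-5.82923583e-04  7.07065469e-01  7.07147769e-01  3.40146713e-04] [ 0.17408624  0.4638151   0.459719    1.7658167  -0.24419234  0.96951281
  0.73128273]
mug_middle top [([836.0, 14.0, 45.0], 0.86), ([462.0, 169.0, 47.0], 0.66)]
stand top [([600.0, -76.0, -2.0], 0.57)]
turn_loop top [([600.0, -80.0, 221.0], 0.86)]
free_hook top [([682.0, -60.0, 162.0], 0.96)]
mug_middle scene [([837.0, 17.0, 44.0], 0.96), ([464.0, 169.0, 43.0], 0.88), ([475.0, -332.0, 292.0], 0.56)]
```

```bash
python3 -m pendant '0.004 0 0 -0.03 0;0.004 0 0 -0.07 0;0.004 0 0 -0.11 0;0.004 0 0 -0.15 0;0.004 0 0 -0.18 0;0.004 0 0 -0.205 0;0.004 0 0 -0.225 0;0.004 0 0 -0.235 0;0.004 0 0 -0.235 0'
python3 -m pendant '0.004 0 0 -0.002 0;0.004 0 0 -0.004 0;0.004 0 0 -0.005 0;0.004 0 0 -0.006 0;0.004 0 0 -0.006 0'
python3 -m pendant '0.004 0 0 -0.001 0;0.004 0 0 -0.002 0;0.004 0 0 -0.002 0;0.004 0 0 -0.002 0'
```

```text
time: 9.0
tcp_pos: [469.1, -278.4, 37.3]
orientation: [-0.001, 0.708, 0.706, -0.0]
force: [-1.0, 0.3, -2.9]
grip_width: 0.11
finger_force: 97.2
time: 9.5
tcp_pos: [469.7, -278.9, 32.6]
orientation: [0.0, 0.708, 0.706, 0.0]
force: [-0.7, 0.0, -2.5]
grip_width: 0.113
finger_force: 97.2
time: 9.9
tcp_pos: [469.8, -278.9, 30.5]
orientation: [0.0, 0.708, 0.706, 0.0]
force: [1.1, -0.4, -0.5]
grip_width: 0.114
finger_force: 97.7
```

```bash
python3 -m pendant '0.004 0 0 -0.001 0;0.004 0 0 -0.001 0;0.02 0 0 -0.001 0;0.04 0 0 -0.001 0;0.04 0 0 -0.001 0;0.04 0 0 -0.001 0;0.04 0 0 0.04 0;0.04 0 0 0.08 0;0.04 0 0 0.12 0;0.04 0 0 0.16 0'
python3 - <<'E'
from h import *
s=state();print(s['tcp_pos'],s['orientation'])
for c in ("top","scene","wrist"):
    im=snapshot(c);
    for q in ("mug_middle","mug_handle","free_hook","turn_loop","stand"): lm(q,c)
    cv2.imwrite(f"pics/{c}4.png",im[:,:,::-1])
E
```

```text
time: 10.9
tcp_pos: [469.1, -278.8, 191.8]
orientation: [-0.0, 0.708, 0.706, -0.0]
force: [1.5, -0.4, 1.2]
grip_width: 0.47
finger_force: 0.0
[ 469.1401825  -278.78580168  191.75425079] [-1.99185153e-04  7.08083323e-01  7.06128840e-01 -1.70085441e-04]
mug_middle top [([463.0, 166.0, 47.0], 0.95), ([472.0, -334.0, 45.0], 0.64), ([835.0, 18.0, 44.0], 0.61)]
mug_handle top [([462.0, 124.0, 31.0], 0.95), ([794.0, 12.0, 37.0], 0.92), ([468.0, -292.0, 35.0], 0.83)]
free_hook top [([686.0, -64.0, 165.0], 0.92)]
turn_loop top [([600.0, -76.0, 217.0], 0.91)]
stand top [([600.0, -80.0, -2.0], 0.58), ([469.0, -294.0, 38.0], 0.44)]
mug_middle scene [([840.0, 16.0, 47.0], 0.83)]
mug_handle scene [([795.0, 8.0, 36.0], 0.91), ([459.0, 127.0, 36.0], 0.48)]
free_hook scene [([686.0, -63.0, 166.0], 0.86)]
turn_loop scene [([596.0, -78.0, 221.0], 0.92)]
stand scene [([601.0, -76.0, 2.0], 0.57)]
mug_middle wrist []
mug_handle wrist [([469.0, -289.0, 37.0], 0.73)]
free_hook wrist []
turn_loop wrist []
stand wrist []
```

View pics/wrist4.png

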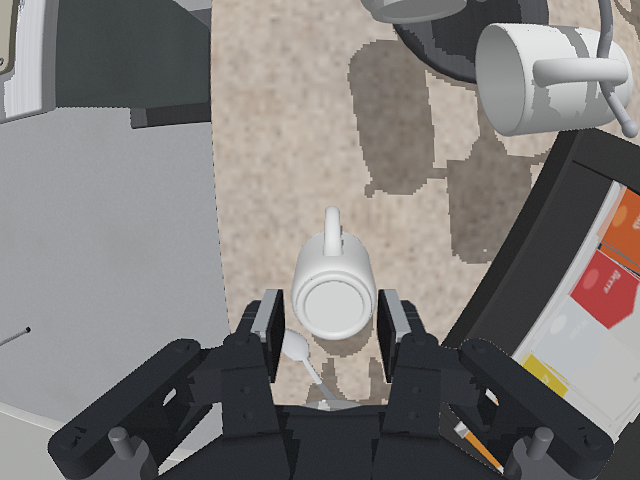

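The mug stands free on the counter at about (470,-334), upside down with its handle to +y. Now I go above the stand's loop.

```bash
python3 -m pendant '0.05 0 0 0.05 0;0.05 0.01 0.015 0.085 3;0.05 0.035 0.05 0.085 8;0.05 0.06 0.09 0.085 10;0.05 0.085 0.13 0.085 10;0.05 0.11 0.17 0.085 10;0.05 0.13 0.201 0.085 10;0.05 0.13 0.201 0.085 10;0.05 0.13 0.201 0.085 10' 40
python3 - <<'E'
from h import *
s=state();print(s['tcp_pos'],s['orientation'],s['joint_pos'])
im=snapshot("wrist");cv2.imwrite("pics/w5.png",im[:,:,::-1])
for q in ("free_hook","turn_loop","stand"): lm(q,"wrist")
E
```

```text
time: 12.7
tcp_pos: [599.6, -77.1, 274.9]
orientation: [-0.0, 0.643, 0.766, -0.0]
force: [-0.4, 0.8, -1.1]
grip_width: 0.587
finger_force: 0.0
[599.57079233 -77.10782357 274.94610607] [-1.57473218e-04  6.42894580e-01  7.65954547e-01 -4.08372380e-04] [-0.1698896   0.54555697  0.40521809  1.60287749 -0.23838525  1.04312344
  0.47772428]
free_hook wrist [([689.0, -59.0, 166.0], 0.69), ([471.0, -288.0, 35.0], 0.29)]
turn_loop wrist [([601.0, -79.0, 217.0], 0.71)]
stand wrist [([600.0, -75.0, 0.0], 0.98)]
```

View pics/w5.png

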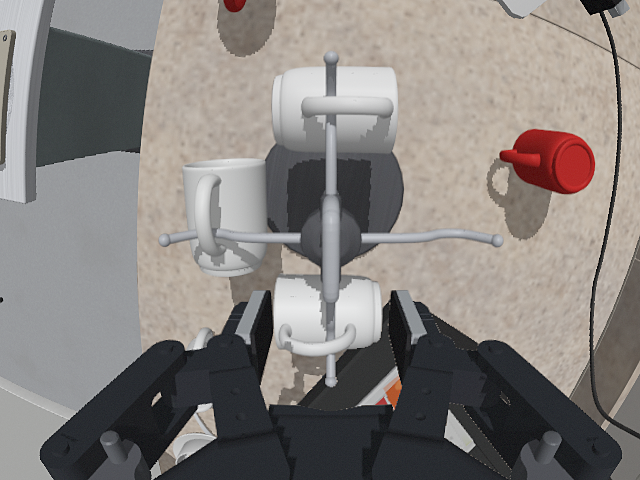

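The loop lies exactly between the fingers (column 331) and the hooks run parallel to the closing line, so I descend, grip and turn.

```bash
python3 -m pendant '0.05 0 0 -0.03 0;0.05 0 0 -0.06 0;0.05 0 0 -0.073 0;0.05 0 0 -0.073 0;0.02 0 0 -0.073 0;0.006 0 0 -0.073 0;0.004 0 0 -0.073 0;0.004 0 0 -0.073 0;0.004 0 0 -0.073 0' 40
python3 -m pendant '0.004 0 0 0 5;0.004 0 0 0 13;0.004 0 0 0 21;0.004 0 0 0 29;0.004 0 0 0 37;0.004 0 0 0 45;0.004 0 0 0 53;0.004 0 0 0 61;0.004 0 0 0 69;0.004 0 0 0 77'
```

```text
time: 13.8
tcp_pos: [600.0, -78.2, 203.8]
orientation: [0.001, 0.644, 0.765, 0.0]
force: [-1.8, -0.8, 7.1]
grip_width: 0.097
finger_force: 39.1
time: 14.8
tcp_pos: [601.7, -76.4, 203.8]
orientation: [0.003, 0.024, 1.0, 0.001]
force: [2.2, 2.6, 1.8]
grip_width: 0.1
finger_force: 39.1
```

```bash
python3 -m pendant '0.004 0 0 0 6;0.004 0 0 0 13;0.004 0 0 0 13;0.004 0 0 0 13;0.05 0 0 0 13;0.05 0 0 0 13;0.05 0 0 0 13;0.05 0 0 0.02 13;0.05 0 0 0.05 13;0.05 0 0 0.05 5'
python3 -m pendant '0.05 0 0 0 -8;0.05 0 0 0 -16;0.05 0 0 0 -24;0.05 0 0 0 -32;0.05 0 0 0 -40;0.05 0 0 0 -48;0.05 0 0 0 -56;0.05 0 0 0 -64;0.05 0 0 0 -72;0.05 0 0 0 -80'
python3 -m pendant '0.05 0 0 0 -8;0.05 0 0 0 -16;0.05 0 0 0 -24;0.05 0 0 0 -32;0.05 0 0 0 -40;0.05 0 0 0 -48;0.05 0 0 0 -56;0.05 0 0 0 -64;0.05 0 0 0 -72;0.05 0 0 0 -80'
python3 -m pendant '0.05 0 0 0 -6;0.05 0 0 0 -12;0.05 0 0 0 -12;0.05 0 0 0 -12'
python3 - <<'E'
from h import *
s=state();W=R.from_quat(np.r_[s['orientation'][1:],s['orientation'][0]]).as_matrix();print(s['tcp_pos'],np.degrees(np.arctan2(W[1,1],W[0,1])),s['joint_pos'])
im=snapshot("wrist");cv2.imwrite("pics/w6.png",im[:,:,::-1])
snapshot("top")
for q in ("free_hook","turn_loop"): lm(q,"wrist");lm(q,"top")
E
```

```text
time: 15.8
tcp_pos: [601.6, -78.7, 255.8]
orientation: [0.003, -0.014, 1.0, -0.0]
force: [1.2, 0.2, -0.7]
grip_width: 0.584
finger_force: 0.0
time: 16.8
tcp_pos: [599.0, -78.3, 252.0]
orientation: [-0.0, 0.633, 0.774, -0.001]
force: [-0.4, -0.0, -0.3]
grip_width: 0.584
finger_force: 0.0
time: 17.8
tcp_pos: [599.1, -78.2, 252.1]
orientation: [0.0, 0.983, 0.186, -0.0]
force: [-0.3, -0.6, 0.4]
grip_width: 0.586
finger_force: 0.0
time: 18.2
tcp_pos: [599.3, -78.0, 252.1]
orientation: [0.0, 0.996, 0.087, -0.0]
force: [0.3, 0.5, 0.4]
grip_width: 0.588
finger_force: 0.0
[599.26777634 -77.95994385 252.07247089] -80.03236933886386 [-0.38030141  0.65696783  0.79349166  1.63929283 -0.51904628  1.06880582
 -0.83094936]
free_hook wrist [([586.0, 12.0, 165.0], 0.9), ([470.0, -337.0, 43.0], 0.52)]
free_hook top [([581.0, 9.0, 164.0], 0.75)]
turn_loop wrist [([602.0, -76.0, 216.0], 0.95)]
turn_loop top [([602.0, -76.0, 218.0], 0.95)]
```

View pics/w6.png

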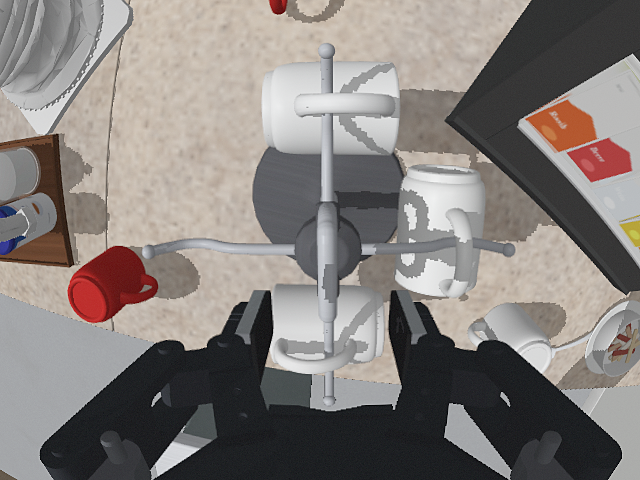

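Both lines are aligned again, with the loop at column 327, about 2 mm off towards +y. I grip again and turn another 80°.

```bash
python3 -m pendant '0.05 0.001 0.0015 -0.02 0;0.05 0.001 0.0015 -0.048 0;0.05 0.001 0.0015 -0.048 0;0.05 0.001 0.0015 -0.048 0;0.02 0.001 0.0015 -0.048 0;0.006 0.001 0.0015 -0.048 0;0.004 0.001 0.0015 -0.048 0;0.004 0.001 0.0015 -0.048 0;0.004 0.001 0.0015 -0.048 0' 40
python3 -m pendant '0.004 0 0 0 6;0.004 0 0 0 14;0.004 0 0 0 22;0.004 0 0 0 30;0.004 0 0 0 38;0.004 0 0 0 46;0.004 0 0 0 54;0.004 0 0 0 62;0.004 0 0 0 70;0.004 0 0 0 76'
python3 -m pendant '0.004 0 0 0 4;0.004 0 0 0 4;0.004 0 0 0 4;0.05 0 0 0 4;0.05 0 0 0 4;0.05 0 0 0 4;0.05 0 0 0.02 4;0.05 0 0 0.05 4;0.05 0 0 0.09 4;0.05 0 0 0.09 4'
python3 - <<'E'
from h import *
s=state();W=R.from_quat(np.r_[s['orientation'][1:],s['orientation'][0]]).as_matrix();print(s['tcp_pos'],np.degrees(np.arctan2(W[1,1],W[0,1])),s['joint_pos'])
im=snapshot("wrist");cv2.imwrite("pics/w7.png",im[:,:,::-1])
snapshot("top");snapshot("scene")
for q in ("free_hook","turn_loop"): lm(q,"wrist");lm(q,"top");lm(q,"scene")
for c in ("top","wrist","scene"):lm("mug_middle",c);lm("mug_handle",c)
E
```

```text
time: 19.4
tcp_pos: [601.0, -76.0, 205.5]
orientation: [-0.0, 0.996, 0.086, 0.001]
force: [-2.0, 2.0, 6.9]
grip_width: 0.099
finger_force: 39.1
time: 20.4
tcp_pos: [599.8, -74.9, 205.4]
orientation: [-0.001, 0.73, 0.683, 0.001]
force: [-3.3, 3.8, 9.0]
grip_width: 0.096
finger_force: 39.5
time: 21.4
tcp_pos: [603.8, -77.8, 299.6]
orientation: [0.004, 0.708, 0.706, 0.003]
force: [0.8, -0.3, -0.4]
grip_width: 0.584
finger_force: 0.0
[603.761737   -77.76467397 299.61199811] -0.17417253411574776 [-0.16653699  0.52238626  0.40007238  1.56712908 -0.22157873  1.08649685
  0.28412494]
free_hook wrist [([513.0, -75.0, 166.0], 0.9)]
free_hook top [([508.0, -76.0, 164.0], 0.95)]
free_hook scene [([512.0, -78.0, 163.0], 0.9), ([603.0, -77.0, 2.0], 0.17)]
turn_loop wrist [([603.0, -74.0, 217.0], 0.72)]
turn_loop top [([600.0, -76.0, 219.0], 0.56)]
turn_loop scene [([596.0, -75.0, 220.0], 0.67)]
mug_middle top [([462.0, 167.0, 44.0], 0.72)]
mug_handle top [([463.0, 125.0, 30.0], 0.69), ([795.0, 12.0, 37.0], 0.69), ([469.0, -295.0, 36.0], 0.47)]
mug_middle wrist [([837.0, 16.0, 46.0], 0.88)]
mug_handle wrist [([794.0, 11.0, 39.0], 0.79), ([458.0, 127.0, 33.0], 0.63)]
mug_middle scene [([463.0, 168.0, 46.0], 0.82), ([839.0, 17.0, 47.0], 0.62), ([602.0, -77.0, -2.0], 0.5)]
mug_handle scene [([796.0, 12.0, 37.0], 0.82), ([462.0, 129.0, 35.0], 0.8)]
```

View pics/w7.png

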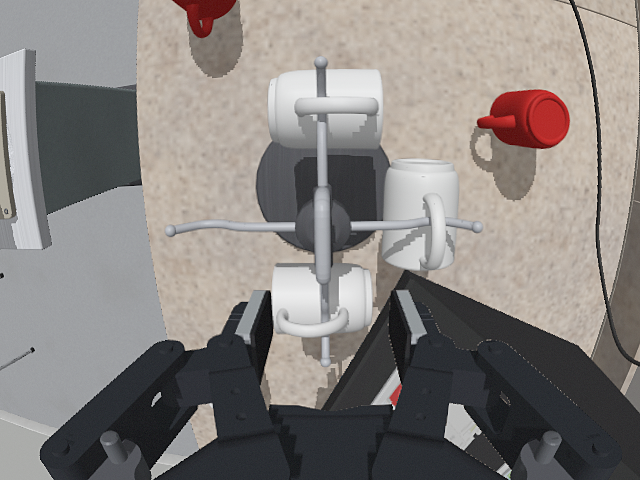

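The hook now points to -x: its line runs level in the picture from its tip (170,231) to the far hook tip (478,228). Next I go above the mug.

```bash
python3 -m pendant '0.0854 -0.02 -0.04 0 0;0.0854 -0.045 -0.085 0 0;0.0854 -0.07 -0.13 0 0;0.0854 -0.09 -0.175 0 0;0.0854 -0.11 -0.22 0 0;0.0854 -0.13 -0.258 -0.03 0;0.0854 -0.13 -0.258 -0.08 0;0.0854 -0.13 -0.258 -0.12 0;0.0854 -0.13 -0.258 -0.12 0;0.0854 -0.13 -0.258 -0.12 0' 40
python3 - <<'E'
from h import *
s=state();W=R.from_quat(np.r_[s['orientation'][1:],s['orientation'][0]]).as_matrix();print(s['tcp_pos'],np.degrees(np.arctan2(W[1,1],W[0,1])))
im=snapshot("wrist");cv2.imwrite("pics/w8.png",im[:,:,::-1])
for q in ("mug_middle","mug_handle"): lm(q,"wrist")
E
```

```text
time: 23.15
tcp_pos: [470.8, -334.5, 174.8]
orientation: [-0.0, 0.708, 0.706, -0.0]
force: [-0.6, -0.7, 0.1]
grip_width: 1.006
finger_force: 0.0
[ 470.81602444 -334.47696802  174.77324521] -0.12954834925472455
mug_middle wrist []
mug_handle wrist [([469.0, -291.0, 36.0], 0.89)]
```

View pics/w8.png

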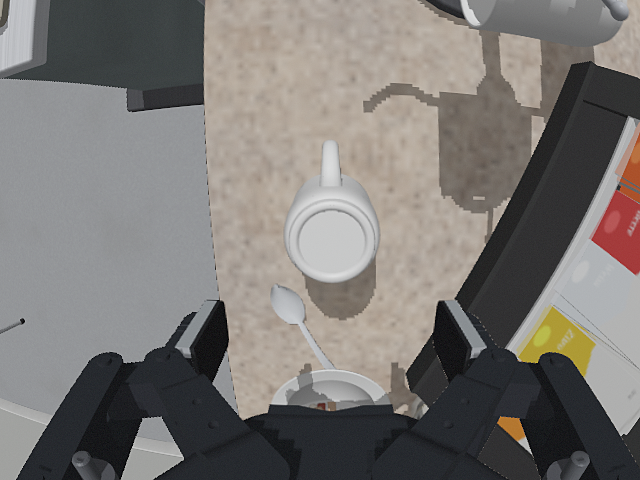

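```bash
python3 -c "
from h import *
print(wpix(333,237.5,89), wpix(331,145,66))
for z in (0,60,120): print(wpix(500,238,z),wpix(465,300,z),wpix(425,375,z))
s=state();print(s['tcp_pos'])"
```

```text
[ 474.82426637 -331.40838356   89.        ] [ 473.74487799 -272.92401582   66.        ]
[ 638.52354571 -360.58517577    0.        ] [ 609.51418541 -426.32295679    0.        ] [ 577.93561718 -519.76666921    0.        ]
[ 607.3993206  -341.44939708   60.        ] [ 583.82773044 -394.86470911   60.        ] [ 558.16852733 -470.7925086    60.        ]
[ 576.27509549 -322.31361839  120.        ] [ 558.14127547 -363.40646143  120.        ] [ 538.40143748 -421.81834798  120.        ]
[ 472.24555147 -335.24070154  176.85896606]
```

The mug's base centre shows at px (333,238), so I correct by 1.5 mm in x and 2 mm in y, descend and grip the body.

```bash
python3 -m pendant '0.0854 0.0015 0.002 -0.03 0;0.0854 0.0015 0.002 -0.07 0;0.0854 0.0015 0.002 -0.10 0;0.0854 0.0015 0.002 -0.12 0;0.0854 0.0015 0.002 -0.13 0;0.0854 0.0015 0.002 -0.13 0;0.07 0.0015 0.002 -0.13 0;0.06 0.0015 0.002 -0.13 0;0.055 0.0015 0.002 -0.13 0;0.055 0.0015 0.002 -0.13 0' 60
python3 -m pendant '0.055 0 0 0 0;0.055 0 0 0 0;0.055 0 0 0.005 0;0.055 0 0 0.02 0;0.055 0 0 0.05 0;0.055 0 0 0.09 0;0.055 0 0 0.13 0;0.055 0 0 0.15 0;0.055 0 0 0.15 0;0.055 0 0 0.15 0'
python3 - <<'E'
from h import *
s=state();W=R.from_quat(np.r_[s['orientation'][1:],s['orientation'][0]]).as_matrix();print(s['tcp_pos'],np.degrees(np.arctan2(W[1,1],W[0,1])))
im=snapshot("wrist");cv2.imwrite("pics/w9.png",im[:,:,::-1])
for c in ("wrist","top","scene"):
  if c!="wrist": snapshot(c)
  for q in ("mug_middle","mug_handle"): lm(q,c)
E
```

```text
time: 24.3
tcp_pos: [472.8, -333.2, 46.7]
orientation: [0.001, 0.708, 0.706, 0.0]
force: [-0.9, 0.0, 7.1]
grip_width: 0.765
finger_force: 65.6
time: 25.3
tcp_pos: [471.9, -331.8, 194.6]
orientation: [0.0, 0.708, 0.706, 0.0]
force: [0.0, 0.2, -3.6]
grip_width: 0.767
finger_force: 67.6
[ 471.90874901 -331.84101736  194.61277165] -0.12266520831497302
mug_middle wrist []
mug_handle wrist [([469.0, -286.0, 182.0], 0.71)]
mug_middle top [([836.0, 19.0, 48.0], 0.82), ([460.0, 165.0, 45.0], 0.79), ([565.0, 415.0, 76.0], 0.5)]
mug_handle top [([469.0, -295.0, 184.0], 0.97), ([791.0, 15.0, 37.0], 0.8), ([462.0, 122.0, 28.0], 0.62)]
mug_middle scene [([839.0, 19.0, 44.0], 0.96), ([469.0, -332.0, 198.0], 0.69)]
mug_handle scene [([468.0, -285.0, 177.0], 0.62), ([796.0, 9.0, 34.0], 0.61)]
```

```bash
python3 -m pendant '0.055 -0.015 0.02 0 0;0.055 -0.027 0.055 0 0;0.055 -0.027 0.09 0 0;0.055 -0.027 0.125 0 0;0.055 -0.027 0.16 -0.003 0;0.055 -0.027 0.19 -0.007 0;0.055 -0.027 0.212 -0.007 0;0.055 -0.027 0.212 -0.007 0;0.055 -0.027 0.212 -0.007 0;0.055 -0.027 0.212 -0.007 0'
python3 - <<'E'
from h import *
s=state();W=R.from_quat(np.r_[s['orientation'][1:],s['orientation'][0]]).as_matrix();print(s['tcp_pos'],np.degrees(np.arctan2(W[1,1],W[0,1])))
im=snapshot("wrist");cv2.imwrite("pics/w10.png",im[:,:,::-1])
for c in ("wrist","top","scene"):
  if c!="wrist": snapshot(c)
  for q in ("mug_handle","free_hook"): lm(q,c)
E
```

```text
time: 26.75
tcp_pos: [445.3, -121.5, 187.5]
orientation: [0.001, 0.708, 0.706, -0.0]
force: [0.2, 0.2, -2.0]
grip_width: 0.763
finger_force: 67.7
[ 445.27794844 -121.47836821  187.48407288] -0.2145403366444834
mug_handle wrist [([442.0, -76.0, 175.0], 0.66)]
free_hook wrist [([516.0, -75.0, 165.0], 0.9)]
mug_handle top [([794.0, 12.0, 36.0], 0.68), ([443.0, -79.0, 177.0], 0.61), ([599.0, -78.0, -2.0], 0.3)]
free_hook top [([509.0, -79.0, 166.0], 0.65)]
mug_handle scene [([460.0, 126.0, 38.0], 0.9), ([794.0, 9.0, 36.0], 0.86), ([440.0, -76.0, 174.0], 0.76)]
free_hook scene []
```

View pics/w10.png

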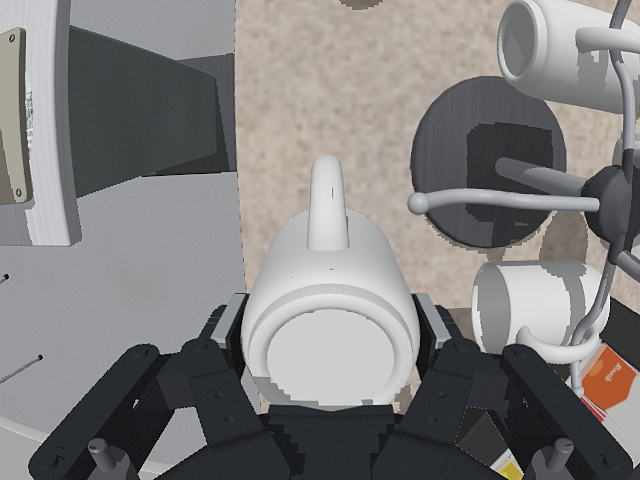

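```bash
python3 -c "
from h import *
s=dict(state());s['tcp_pos']=np.array([445.3,-121.5,187.5])
for p in ((418,203,184),(500,199,168),(326,157,181),(327,250,209),(330,358,230)): print(p,np.round(wpix(*p,s),1)-np.r_[445.3,-121.5,0])
"
```

```text
(418, 203, 184) [ 36.7  45.2 184. ]
(500, 199, 168) [ 82.   44.5 168. ]
(326, 157, 181) [ -1.   63.4 181. ]
(327, 250, 209) [ -0.5  33.7 209. ]
(330, 358, 230) [  0.5   3.2 230. ]
```

The hook tip is at (418,203), 45 mm to +y of the tool, and the hole is at about 44 mm. I add 1 mm in y and slide on.

```bash
python3 -m pendant '0.055 0.01 0.001 0 0;0.055 0.02 0.001 0 0;0.055 0.03 0.001 0 0;0.055 0.04 0.001 0 0;0.055 0.045 0.001 0 0;0.055 0.045 0.001 0 0;0.055 0.045 0.001 0 0'
python3 - <<'E'
from h import *
s=state();print(s['tcp_pos'],s['force'])
im=snapshot("wrist");cv2.imwrite("pics/w11.png",im[60:420,160:640,::-1])
E
```

```text
time: 27.9
tcp_pos: [489.6, -119.3, 187.1]
orientation: [-0.0, 0.708, 0.706, -0.0]
force: [-0.7, -0.6, -2.0]
grip_width: 0.763
finger_force: 67.7
[ 489.60289574 -119.34009973  187.10723486] [-0.7482817  -0.62817399 -2.01862428]
```

View pics/w11.png

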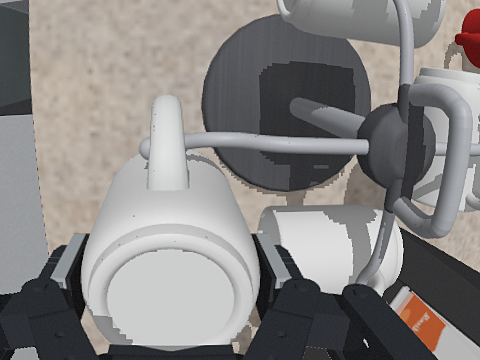

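The hook tip (crop px 145,150) has passed through the handle without contact. That view also put me over the ten-picture limit, so from here I rely on numbers only. Next I slide to the saddle and lower.

```bash
python3 -m pendant '0.055 0.008 0 0 0;0.055 0.016 0 0 0;0.055 0.021 0 0 0;0.055 0.021 0 0 0;0.055 0.021 0 -0.006 0;0.055 0.021 0 -0.012 0;0.055 0.021 0 -0.017 0;0.055 0.021 0 -0.020 0;0.055 0.021 0 -0.020 0;0.055 0.021 0 -0.020 0'
python3 -m pendant '0.055 0 0 -0.002 0;0.055 0 0 -0.003 0;0.055 0 0 -0.004 0;0.055 0 0 -0.004 0'
```

```text
time: 28.95
tcp_pos: [511.0, -119.4, 167.3]
orientation: [-0.0, 0.708, 0.706, -0.0]
force: [0.2, 0.1, -3.0]
grip_width: 0.762
finger_force: 67.7
time: 29.35
tcp_pos: [511.0, -119.3, 163.2]
orientation: [-0.0, 0.708, 0.706, -0.0]
force: [0.6, 0.9, -3.2]
grip_width: 0.762
finger_force: 67.7
```

```bash
python3 -m pendant '0.055 0 0 -0.001 0;0.055 0 0 -0.002 0;0.055 0 0 -0.002 0'
python3 -m pendant '0.055 0 0 -0.001 0;0.055 0 0 -0.002 0;0.055 0 0 -0.002 0'
python3 - <<'E'
from h import *
for c in ("wrist","top","scene"):
  snapshot(c)
  for q in ("mug_handle","mug_middle","free_hook"): lm(q,c)
E
```

```text
time: 29.65
tcp_pos: [510.9, -119.3, 161.2]
orientation: [-0.0, 0.708, 0.706, -0.0]
force: [-0.9, 0.4, -2.1]
grip_width: 0.765
finger_force: 67.7
time: 29.95
tcp_pos: [511.1, -119.5, 159.6]
orientation: [0.0, 0.708, 0.706, 0.0]
force: [-2.0, 0.3, 2.8]
grip_width: 0.763
finger_force: 68.3
mug_handle wrist [([508.0, -76.0, 151.0], 0.71)]
mug_middle wrist []
free_hook wrist []
mug_handle top [([463.0, 122.0, 31.0], 0.8), ([508.0, -79.0, 149.0], 0.75), ([796.0, 11.0, 36.0], 0.72)]
mug_middle top [([463.0, 166.0, 45.0], 0.9), ([516.0, -118.0, 155.0], 0.85), ([836.0, 14.0, 47.0], 0.72)]
free_hook top [([508.0, -81.0, 163.0], 0.77)]
mug_handle scene [([459.0, 128.0, 34.0], 0.78), ([795.0, 7.0, 35.0], 0.77), ([507.0, -73.0, 151.0], 0.66)]
mug_middle scene [([464.0, 170.0, 42.0], 0.93), ([512.0, -120.0, 162.0], 0.74), ([838.0, 16.0, 46.0], 0.72)]
free_hook scene [([511.0, -74.0, 162.0], 0.68)]
```

Contact comes at the expected height (+5 N, rim at 113). I release softly.

```bash
python3 -m pendant '0.055 0 0 0 0;0.064 0 0 0 0;0.066 0 0 0 0;0.068 0 0 0 0;0.072 0 0 0 0;0.078 0 0 0 0;0.0854 0 0 0 0;0.0854 0 0 0 0;0.0854 0 0 0 0;0.0854 0 0 0 0' 20
python3 - <<'E'
from h import *
for c in ("wrist","top","scene"):
  snapshot(c)
  for q in ("mug_handle","mug_middle","free_hook"): lm(q,c)
E
```

```text
time: 31.55
tcp_pos: [511.1, -119.4, 159.3]
orientation: [0.0, 0.708, 0.706, 0.0]
force: [0.2, 0.2, -0.3]
grip_width: 1.002
finger_force: 0.0
mug_handle wrist [([507.0, -80.0, 159.0], 0.62)]
mug_middle wrist []
free_hook wrist [([515.0, -71.0, 165.0], 0.58), ([604.0, -76.0, 216.0], 0.2)]
mug_handle top [([508.0, -70.0, 159.0], 0.98), ([795.0, 13.0, 37.0], 0.9), ([462.0, 122.0, 32.0], 0.84)]
mug_middle top [([510.0, -34.0, 127.0], 0.82), ([838.0, 17.0, 44.0], 0.75), ([462.0, 168.0, 44.0], 0.64)]
free_hook top [([509.0, -74.0, 166.0], 0.61), ([512.0, -36.0, 126.0], 0.55)]
mug_handle scene [([508.0, -80.0, 158.0], 0.87), ([794.0, 10.0, 34.0], 0.87), ([458.0, 127.0, 36.0], 0.69)]
mug_middle scene [([838.0, 19.0, 46.0], 0.92), ([509.0, -99.0, 120.0], 0.86), ([465.0, 166.0, 43.0], 0.65)]
free_hook scene [([513.0, -70.0, 163.0], 0.8)]
```

```bash
python3 -m pendant '0.0854 0 0 0.02 0;0.0854 0 0 0.05 0;0.0854 0 0 0.09 0;0.0854 0 0 0.13 0;0.0854 -0.02 -0.04 0.13 0;0.0854 -0.04 -0.08 0.13 0;0.0854 -0.05 -0.12 0.13 0;0.0854 -0.05 -0.12 0.13 0;0.0854 -0.05 -0.12 0.13 0;0.0854 -0.05 -0.12 0.13 0'
for i in 1 2 3 4 5 6 7 8; do python3 -m pendant '0.0854 0 0 0 0;0.0854 0 0 0 0;0.0854 0 0 0 0;0.0854 0 0 0 0;0.0854 0 0 0 0;0.0854 0 0 0 0;0.0854 0 0 0 0;0.0854 0 0 0 0;0.0854 0 0 0 0;0.0854 0 0 0 0' >/dev/null; done
python3 - <<'E'
from h import *
def cl(c):
    snapshot(c); lm("mug_middle",c)
for i in range(4): cl("top"); cl("scene")
for q in ("mug_handle","free_hook","turn_loop","creamer_a_middle","beaker_middle","dispenser_middle"): lm(q,"top"); lm(q,"scene")
print(state()['time'])
E
```

```text
time: 33.15
tcp_pos: [461.5, -238.0, 289.0]
orientation: [-0.0, 0.707, 0.707, 0.0]
force: [0.1, 1.4, 0.4]
grip_width: 0.999
finger_force: 0.0
mug_middle top [([460.0, 167.0, 46.0], 0.75), ([514.0, -72.0, 109.0], 0.71), ([835.0, 16.0, 44.0], 0.57)]
mug_middle scene [([463.0, 168.0, 46.0], 0.9), ([839.0, 15.0, 46.0], 0.83), ([510.0, -66.0, 111.0], 0.65)]
mug_middle top [([838.0, 16.0, 45.0], 0.77), ([512.0, -71.0, 108.0], 0.72), ([460.0, 168.0, 44.0], 0.67)]
mug_middle scene [([462.0, 169.0, 44.0], 0.93), ([839.0, 15.0, 44.0], 0.57)]
mug_middle top [([461.0, 164.0, 46.0], 0.84), ([513.0, -69.0, 109.0], 0.71), ([837.0, 18.0, 42.0], 0.68)]
mug_middle scene [([515.0, -72.0, 114.0], 0.72), ([464.0, 168.0, 44.0], 0.65), ([838.0, 17.0, 45.0], 0.62)]
mug_middle top [([836.0, 15.0, 48.0], 0.96), ([511.0, -68.0, 110.0], 0.71), ([463.0, 169.0, 42.0], 0.67)]
mug_middle scene [([513.0, -71.0, 115.0], 0.9), ([464.0, 167.0, 47.0], 0.86), ([838.0, 17.0, 44.0], 0.78)]
mug_handle top [([464.0, 123.0, 31.0], 0.97), ([796.0, 13.0, 34.0], 0.8), ([509.0, -84.0, 153.0], 0.56)]
mug_handle scene [([460.0, 125.0, 39.0], 0.88), ([794.0, 10.0, 36.0], 0.86), ([506.0, -73.0, 155.0], 0.64)]
free_hook top [([508.0, -72.0, 164.0], 0.86)]
free_hook scene [([515.0, -70.0, 164.0], 0.7), ([604.0, -78.0, 1.0], 0.7)]
turn_loop top [([498.0, 433.0, 43.0], 0.74), ([601.0, -80.0, 216.0], 0.64)]
turn_loop scene [([598.0, -73.0, 219.0], 0.58)]
creamer_a_middle top [([501.0, 432.0, 42.0], 0.6)]
creamer_a_middle scene []
beaker_middle top [([566.0, 416.0, 77.0], 0.76)]
beaker_middle scene []
dispenser_middle top [([576.0, 339.0, 55.0], 0.78)]
dispenser_middle scene [([581.0, 338.0, 58.0], 0.95)]
42.55
```

```bash
python3 - <<'E'
from h import *
P={"free_hook":[], "turn_loop":[], "mug_middle":[]}
for i in range(6):
  for c in ("top","scene"):
    snapshot(c)
    for q,near in (("free_hook",(511,-75)),("turn_loop",(600,-77)),("mug_middle",(511,-72))):
      for d in landmark_of(q,c):
        if np.hypot(d['point'][0]-near[0],d['point'][1]-near[1])<25: P[q].append(d['point']);break
for q in P: a=np.array(P[q]);print(q,len(a),a.mean(0).round(1),a.std(0).round(1))
h,l=[np.mean(P[q],0) for q in("free_hook","turn_loop")]
print(np.degrees(np.arctan2(h[1]-l[1],l[0]-h[0])),state()['time'])
E
```

```text
free_hook 11 [511.  -72.1 163.4] [2.6 1.9 2.1]
turn_loop 12 [599.2 -76.5 219. ] [2.  1.9 1.3]
mug_middle 12 [512.7 -70.3 112.3] [0.9 1.2 2.9]
2.8966927904729576 44.95
```

The mug hangs still, but its swing turned the head by about 3°. I'll square it up with one more grip on the loop.

```bash
python3 -m pendant '0.05 0.03 0.035 0 0;0.05 0.06 0.07 0 0;0.05 0.09 0.105 0 0;0.05 0.12 0.14 0 0;0.05 0.139 0.162 0 0;0.05 0.139 0.162 -0.01 0;0.05 0.139 0.162 -0.04 0;0.05 0.139 0.162 -0.07 0;0.05 0.139 0.162 -0.085 0;0.05 0.139 0.162 -0.085 0' 40
python3 -m pendant '0.04 0 0 0 0;0.03 0 0 0 0;0.022 0 0 0 0;0.016 0 0 0 0;0.012 0 0 0 0;0.008 0 0 0 0;0.004 0 0 0 0;0.004 0 0 0 0;0.004 0 0 0 0;0.004 0 0 0 0' 40
python3 -m pendant '0.02 0 0 0 0;0.05 0 0 0 0;0.05 0 0 0 0;0.05 0 0 0.03 0;0.05 0 0 0.07 0;0.05 0 0 0.11 0;0.05 -0.03 -0.04 0.11 0;0.05 -0.06 -0.08 0.11 0;0.05 -0.09 -0.12 0.11 0;0.05 -0.12 -0.16 0.11 0'
for i in 1 2 3 4 5 6; do python3 -m pendant '0.05 0 0 0 0;0.05 0 0 0 0;0.05 0 0 0 0;0.05 0 0 0 0;0.05 0 0 0 0;0.05 0 0 0 0;0.05 0 0 0 0;0.05 0 0 0 0;0.05 0 0 0 0;0.05 0 0 0 0' >/dev/null; done
python3 - <<'E'
from h import *
P={"free_hook":[], "turn_loop":[], "mug_middle":[]}
for i in range(5):
  for c in ("top","scene"):
    snapshot(c)
    for q,near in (("free_hook",(511,-75)),("turn_loop",(600,-77)),("mug_middle",(511,-72))):
      for d in landmark_of(q,c):
        if np.hypot(d['point'][0]-near[0],d['point'][1]-near[1])<25: P[q].append(d['point']);break
for q in P: a=np.array(P[q]);print(q,len(a),a.mean(0).round(1),a.std(0).round(1))
h,l=[np.mean(P[q],0) for q in("free_hook","turn_loop")]
print(np.degrees(np.arctan2(h[1]-l[1],l[0]-h[0])),state()['time'])
E
```

```text
time: 45.95
tcp_pos: [597.8, -77.7, 201.8]
orientation: [-0.002, 0.708, 0.706, -0.002]
force: [0.1, 0.8, 1.5]
grip_width: 0.588
finger_force: 0.0
time: 46.95
tcp_pos: [599.6, -77.4, 204.9]
orientation: [-0.0, 0.708, 0.706, -0.0]
force: [-3.1, -0.2, 5.7]
grip_width: 0.1
finger_force: 38.9
time: 47.95
tcp_pos: [478.9, -238.6, 314.4]
orientation: [0.0, 0.708, 0.706, 0.0]
force: [1.4, -0.9, -0.2]
grip_width: 0.586
finger_force: 0.0
free_hook 10 [510.6 -75.  164.2] [2.5 1.2 1.9]
turn_loop 9 [598.4 -76.9 219.7] [1.7 1.7 1.9]
mug_middle 10 [513.  -72.6 111.2] [1.3 1.3 3.3]
1.2252167917925019 55.95
```

The hook is squared up and the mug hangs still, so I hand in.

```bash
python3 -c "
from station import *
print(finish_job(), state()['time'])"
```

```text
the job is handed in; nothing more can be done
the job is handed in; nothing more can be done
```

The mug hangs still on the free hook, which points to the counter's front edge to within about 1° as measured; the three of the four other tray things I re-measured are where they were (creamer_b not re-checked), and I handed in at about 56 s, though I viewed 12 pictures instead of the 10 allowed.

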